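# Close a specimen jar, then vent its cap by a quarter turn

## Robot

A 6-joint arm with a two-finger parallel gripper is mounted at the origin on a cart in front of the work surface, level with it; the furniture and walls round the work are solid. World frame = base frame: x ahead of the robot, y to its left, z up, the work surface at z = 0. Lengths are in mm, angles in rad, forces in N, time in s.
With the tool pointing down it reaches from about 350 to 975 mm from the base axis. Payload 7.1 kg.
Tool frame: the origin (TCP) lies at the very end of the fingers, on their centre line; the grasp point (between the pads) lies 19 mm behind it; z points along the fingers, y is the direction in which the jaws open and shut (so a half turn about z gives the same grasp; the last joint's range is limited). The gripper opens to 88 mm and grips with 3 to 60 N. Pads are 20 mm wide; open, the fingers measure 115 mm over their backs; the gripper's body (75 mm by 178 mm) begins 61 mm behind the grasp point.
Start: joints at [1.088, 0.423, 1.63, -0, 1.089, -0.019], TCP at [279.561, 558.973, 222.675] pointing down, gripper open.
Joint ranges: [-3, 3], [-0.9, 2.11], [0.09, 2.58], [-1.31, 4.45], [0.11, 2.69], [-2.54, 2.54]. Speed limits (rad/s): [2.39, 2.39, 3.01, 3.14, 3.14, 3.14].

## Interface

Orientations are given as a rotation vector (axis times angle).
In Python, from workcell import ctrl, imaging gives the robot as it stands. The module is installed in compiled form; this text tells all that it offers.
- The arm moves only by the shell command python3 -m pendant 'ROWS'. ROWS is JSON, a list of rows, each an object with "turn": the turn, a rotation vector about the world's x, y, z in rad, a list of three; "dp": the shift along the world's x, y, z in m, a list of three; "claw": the finger opening in m, from 0 to 0.0878. A call has 1 to 8 rows; each row is the pose to reach, as a shift and turn from the pose commanded when the call began; what a row does not reach only later rows make up. A row lasts 1/10 s, in which the tool goes at most 50 mm and 8.59 degrees, less where a joint would pass 70% of its speed; a pose out of reach is approached as far as the arm can. A call with a gripper value outside its range is refused whole. The fingers move at their own pace and stop on an object; the grip force is fixed at half the most. Time passes only in rows, so rows that repeat a pose let the fingers close. It gives the time, the measured TCP pose, the force and the opening at its end, in the units of the state.
- ctrl.get_obs(): the state, without advancing time (a new reading comes with each control period).
- imaging.get_image(name): name is "scene" or "top" or "wrist"; returns a dict with "pixels" (400x640x3 uint8, blue, green, red), "fov_y" (degrees; the focal length in pixels is half the picture's height over the tangent of half this angle, whatever the lens; pixels are square), "cx", "cy" (the principal point, pixels), "xyz" and "rotation" of the camera in the world. Camera axes: x right, y up, looking along -z (the intrinsics and any distortion apply to the point x, -y, -z); pixel columns grow to the right and rows downward; lengths in mm; the calibration is good to about 2 mm. A picture is of the moment at which its call begins. There is no depth.
- ctrl.close_job(): hands the job in, once; it reports no verdict.
The state is a dict: "t": time; "qpos": joint angles; "qvel": joint speeds; "joint_torque": joint torques, N m; "ee_pos": TCP position; "orientation": TCP orientation; "ft_force": force on the tool from outside, world axes, zero at the start; "moment": the same for the moment, N m; "width": finger opening in mm.
Only numpy, scipy, OpenCV 4.12 (cv2) and the standard library are available. Lean on these libraries where they do the work, as an engineer would, in place of code of your own. Each camera call takes 0.05 s, during which the arm holds its last target.

## Task

Screw the knurled cap of the specimen jar on (clockwise) until it bottoms out, feeling for the stop, then back it off by a quarter turn so that the jar can breathe. Keep the cap gripped: the program finishes while still holding it there. Do not push the swab box or the dropper vial about.

Things in the scene. Friction and masses are not known exactly. Their poses are not given: they have to be found in the camera images.
- jar_stand: round grey weighted stand (80 mm wide at the foot, 30 mm high, fixed to the table) with a white round specimen jar, 41 mm wide, keyed upright in it so that neither turns nor lifts. Origin: centre of the stand's underside, z up along the jar's axis.
- cap_center (a point): centre (half-way up, on the turning axis) of the white knurled screw cap on the jar: 46 mm wide over the knurl, 24 mm high, upright axis, a grey moulded ridge on its top along its own x axis. Fully on, this point is 98 mm above the table and the cap's lower rim 86 mm; each turn of unscrewing raises the cap by 6 mm. Beneath the cap's rim the jar is narrower than the cap. The cap is on its thread already and cannot come off.
- cap (a joint): turn of the cap in rad: 0 is bottomed out (hard stop), and it grows as the cap is unscrewed, counter-clockwise seen from above; a quarter turn is 1.57. It starts some 1.7 to 3.2 short of the stop. It turns with a drag of about 0.06 N m and stays where it is left; at the stop the turning moment rises steeply.
- swab_box: white and blue carton, 56 x 106 x 48 mm, loose on the table; origin at the centre of its underside. A bystander.
- dropper_vial: white dropper vial with a green pointed cap, 19 mm wide, 56 mm high, standing loose; origin at the centre of its underside. A bystander.
Things that resemble listed ones, but are neither listed nor needed, are in the scene too. There is more than one size of the jar_stand; the one meant has the size given above.

How it is judged (in metres and radians):
On the way:
1. the cap is screwed on to its stop (value of joint cap below 0.08 rad), for 0.1 s.
At the end, for the whole second after the job is handed in: After it has reached its stop, the cap is backed off by a quarter turn (1.57 rad, within 0.25 rad), is still, and is still gripped by the fingers (more than 4 N) (value of joint cap between 1.32 and 1.82 rad and velocity of joint cap between -0.05 and 0.05 rad/s and contact force between the fingers and cap above 4 N); the arm keeps its last pose, push and grip.
It fails at once if a bystander is pushed more than 20 mm (distance of any of swab_box, dropper_vial from where it was at the start of the episode above 0.02 m).
It also fails if it takes over 64 s, if anything falls off the work surface, if the arm or the gripper's body presses on something with over 40 N, if the wrist force passes 120 N, or if a joint passes its speed limit or range.

## Working session

There is one attempt and no reset: what is moved stays moved. The work goes in short steps, Python scripts to look and compute and a shell command to move; the robot and the scene stay as the last step left them, time stands still between calls to the robot, and variables do not carry over. Pictures are saved under pics/ and viewed, and the job is handed in when it is done.

```bash
mkdir -p pics
python3 - <<'E'
from workcell import ctrl, imaging
import cv2
o=ctrl.get_obs(); print(o)
for n in("scene","top","wrist"):
    d=imaging.get_image(n); cv2.imwrite(f"pics/{n}0.png",d["pixels"]); print(n,{k:v for k,v in d.items() if k!="pixels"})
E
```

```text
{'t': 0.0, 'qpos': array([ 1.08800041e+00,  4.23795636e-01,  1.63066334e+00,  3.74706645e-05,
        1.08859307e+00, -1.89911459e-02]), 'qvel': array([-1.45825885e-05,  8.98251116e-04, -2.62975349e-04,  4.41928292e-04,
        6.73593498e-04,  2.09382809e-04]), 'joint_torque': array([-2.75224549e-03, -5.44618464e+01, -2.73668718e+01,  6.40601898e-02,
        2.29252595e-02, -1.21160929e-04]), 'ee_pos': array([279.30981577, 558.51586243, 221.94039186]), 'orientation': array([-7.21966111e-01, -3.05710420e+00,  2.20740993e-03]), 'ft_force': array([0.3225283 , 0.31175124, 0.18115011]), 'moment': array([ 4.58611617e-03,  8.30220739e-05, -2.68266937e-02]), 'width': 87.91684400934508}
scene {'fov_y': 42.79456809399806, 'cx': 311.34846600106107, 'cy': 198.0441257388033, 'xyz': array([ 115.94680474, -442.82053941,  784.55442646]), 'rotation': array([ 0.80569349, -0.29933455, -0.64172994])}
top {'fov_y': 43.297256742728635, 'cx': 315.4572517894719, 'cy': 192.79343900335422, 'xyz': array([ 525.61779919,  148.59528788, 1168.69355748]), 'rotation': array([ 0.07873449, -0.04705097, -1.59590852])}
wrist {'fov_y': 61.0373389889673, 'cx': 324.3281159123691, 'cy': 198.56997733539913, 'xyz': array([216.71189283, 590.713014  , 384.58168198]), 'rotation': array([-0.23331627, -0.14251087,  1.10083489])}
```

View pics/scene0.png

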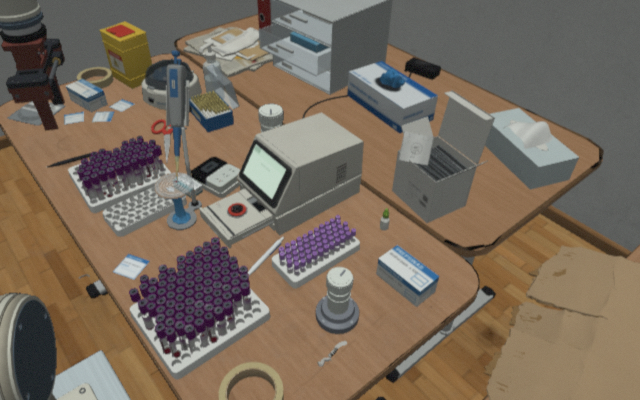

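View pics/top0.png

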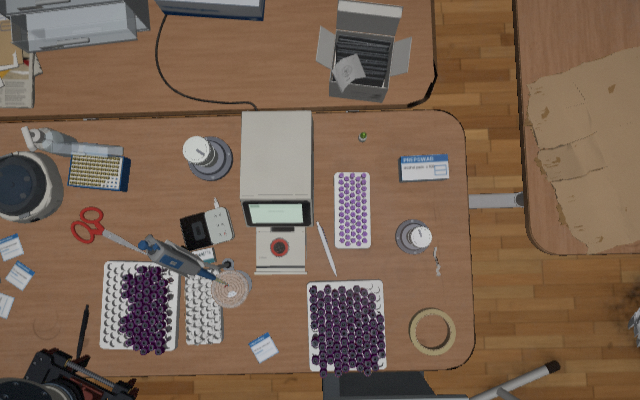

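View pics/wrist0.png

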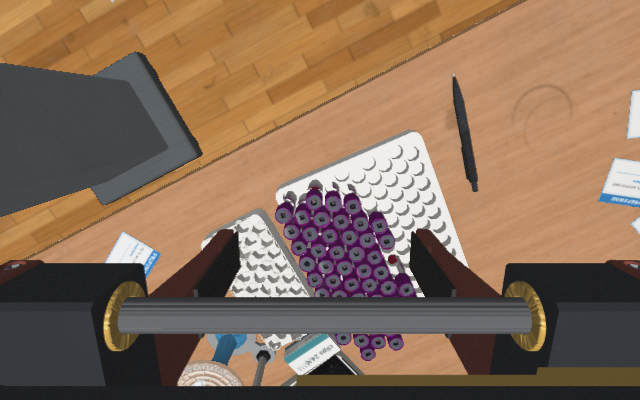

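```bash
cat > h.py <<'E'
import numpy as np, cv2
from workcell import ctrl, imaging
from scipy.spatial.transform import Rotation as R
def ray(d,u,v):
    f=200/np.tan(np.radians(d["fov_y"]/2))
    r=np.array([(u-d["cx"])/f,-(v-d["cy"])/f,-1])
    return np.array(d["xyz"]),R.from_rotvec(d["rotation"]).apply(r)
def plane(d,u,v,z):
    o,r=ray(d,u,v); return o+r*(z-o[2])/r[2]
def proj(d,p):
    f=200/np.tan(np.radians(d["fov_y"]/2))
    c=R.from_rotvec(d["rotation"]).inv().apply(np.array(p)-d["xyz"])
    return d["cx"]+f*c[0]/-c[2], d["cy"]-f*c[1]/-c[2]
E
python3 - <<'E'
from h import *
t=imaging.get_image("top"); s=imaging.get_image("scene")
a=cv2.resize(t["pixels"][190:280,370:470],None,fx=8,fy=6.0*8/6,interpolation=cv2.INTER_CUBIC)[:600]
cv2.imwrite("pics/t1.png",cv2.resize(t["pixels"][205:265,380:450],None,fx=8,fy=8,interpolation=cv2.INTER_CUBIC))
cv2.imwrite("pics/s1.png",cv2.resize(s["pixels"][255:335,300:380],None,fx=7,fy=7,interpolation=cv2.INTER_CUBIC))
for n,uv in dict(box=(425,168),vial=(363,137)).items(): print(n,plane(t,*uv,45))
for n,uv in dict(box=(407,265),vial=(385,213)).items(): print(n,plane(s,*uv,45))
print(plane(t,363,137,50), plane(t,420,236,110), plane(s,340,277,110))
E
```

```text
box [664.77094475 -76.25875826  45.        ]
vial [738.94645212  59.77443182  45.        ]
box [670.0507693  -67.91923622  45.        ]
vial [741.0618968   60.04835275  45.        ]
[737.99722245  60.16965014  50.        ] [514.35364165 -46.81804935 110.        ] [512.88740455 -47.60431773 110.        ]
```

View pics/t1.png

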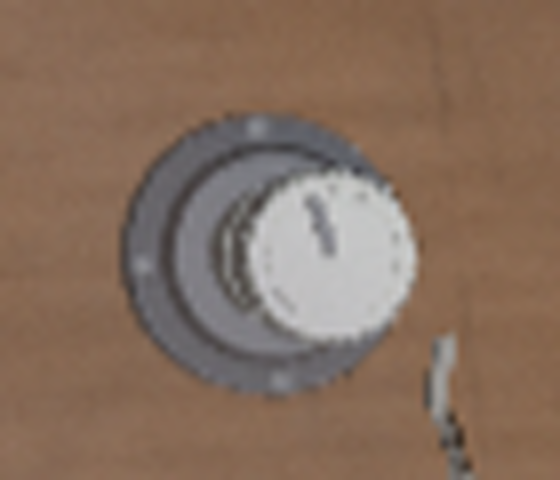

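View pics/s1.png

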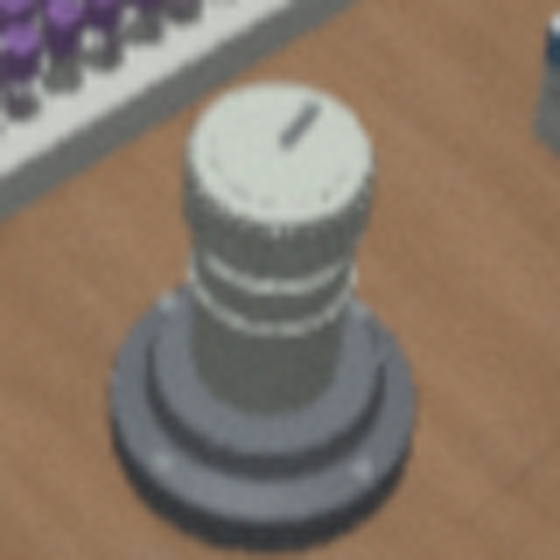

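Run:
```python
from h import *
t=imaging.get_image("top"); s=imaging.get_image("scene")
def tri(a,b):
    o1,r1=ray(t,*a);o2,r2=ray(s,*b)
    A=np.stack([r1,-r2],1);k=np.linalg.lstsq(A,o2-o1,rcond=None)[0]
    p=o1+k[0]*r1;q=o2+k[1]*r2;return (p+q)/2,np.linalg.norm(p-q)
print("cap top",tri((421.4,237),(339.9,276.7)))
print("pip top",tri((145,242),(176,60)))
print("analyzer corner",tri((313,112),(361,140)), tri((242,112),(305,118)))
for z in(110,112): print(plane(t,421.4,237,z),plane(s,339.9,276.7,z))
print("foot",plane(t,380+257/8,205+254/8,10))
a=plane(t,380+331/8,205+252/8,113);b=plane(t,380+313/8,205+197/8,113);print("ridge",np.degrees(np.arctan2(*(b-a)[1::-1])))
o=ctrl.get_obs();print(R.from_rotvec(o["orientation"]).as_matrix().round(3))
```

```text
cap top (array([511.91561051, -48.85869312, 112.76091966]), np.float64(0.8285920603437303))
pip top (array([515.94424376, 461.03945111, 306.15147329]), np.float64(4.75595109823339))
analyzer corner (array([768.97488215, 170.70908479, 159.94968347]), np.float64(6.454284145079771)) (array([764.40458557, 327.72534652, 139.81783827]), np.float64(39.32393592128793))
[512.20541661 -49.63659524 110.        ] [513.19072644 -47.01117662 110.        ]
[512.23075422 -49.26211127 112.        ] [512.01292994 -48.18471977 112.        ]
foot [512.03527173 -47.31281539  10.        ]
ridge 15.802592476144307
[[-0.894  0.447 -0.   ]
 [ 0.447  0.894 -0.   ]
 [ 0.    -0.    -1.   ]]
```

```bash
python3 -m pendant '[{"dp":[0,0,0.05],"turn":[0,0,0],"claw":0.0878},{"dp":[0,0,0.1],"turn":[0,0,0],"claw":0.0878},{"dp":[0,0,0.15],"turn":[0,0,0.1],"claw":0.0878},{"dp":[0,0,0.18],"turn":[0,0,0.2],"claw":0.0878},{"dp":[0.01,-0.03,0.18],"turn":[0,0,0.3],"claw":0.0878},{"dp":[0.02,-0.07,0.18],"turn":[0,0,0.4],"claw":0.0878},{"dp":[0.04,-0.11,0.18],"turn":[0,0,0.5],"claw":0.0878},{"dp":[0.06,-0.15,0.18],"turn":[0,0,0.6],"claw":0.0878}]'; python3 -c "
from h import *
print(ctrl.get_obs()['qpos'])"
```

```text
t: 1.15
ee_pos: [339.6, 407.5, 402.8]
orientation: [-0.222, 3.133, 0.0]
ft_force: [0.7, 0.7, 0.3]
width: 87.9
[ 8.53657821e-01  1.17028201e-01  1.62553592e+00 -1.05766924e-04
  1.39872003e+00 -8.58550495e-01]
```

```bash
python3 -m pendant '[{"dp":[0.017,-0.045,0],"turn":[0,0,0],"claw":0.0878},{"dp":[0.034,-0.09,0],"turn":[0,0,0],"claw":0.0878},{"dp":[0.051,-0.135,0],"turn":[0,0,0],"claw":0.0878},{"dp":[0.068,-0.18,0],"turn":[0,0,0],"claw":0.0878},{"dp":[0.085,-0.225,0],"turn":[0,0,0.05],"claw":0.0878},{"dp":[0.102,-0.27,0],"turn":[0,0,0.1],"claw":0.0878},{"dp":[0.119,-0.315,0],"turn":[0,0,0.15],"claw":0.0878},{"dp":[0.135,-0.355,0],"turn":[0,0,0.2],"claw":0.0878}]'; python3 -c "
from h import *
print(ctrl.get_obs()['qpos'])"
```

```text
t: 1.95
ee_pos: [474.8, 51.8, 403.0]
orientation: [-0.528, 3.096, -0.0]
ft_force: [1.1, 1.0, 0.5]
width: 87.7
[ 8.37395282e-02  2.47591113e-02  1.72528952e+00 -6.35663964e-05
  1.39081868e+00 -1.82475392e+00]
```

```bash
python3 -m pendant '[{"dp":[0.013,-0.035,0],"turn":[0,0,0],"claw":0.0878},{"dp":[0.026,-0.07,0],"turn":[0,0,0],"claw":0.0878},{"dp":[0.037,-0.1,-0.02],"turn":[0,0,0],"claw":0.0878},{"dp":[0.037,-0.1,-0.06],"turn":[0,0,0],"claw":0.0878},{"dp":[0.037,-0.1,-0.1],"turn":[0,0,0],"claw":0.0878},{"dp":[0.037,-0.1,-0.14],"turn":[0,0,0],"claw":0.0878},{"dp":[0.037,-0.1,-0.18],"turn":[0,0,0],"claw":0.0878},{"dp":[0.037,-0.1,-0.2],"turn":[0,0,0],"claw":0.0878}]'
python3 - <<'E'
from h import *
o=ctrl.get_obs();print(o['qpos'])
for n in("wrist","scene","top"):
    d=imaging.get_image(n); p=d["pixels"]
    print(n,"cap proj",proj(d,(512,-48.5,112.5)))
    cv2.imwrite(f"pics/{n}2.png",p)
E
```

```text
t: 2.75
ee_pos: [509.6, -45.9, 199.5]
orientation: [0.525, -3.093, -0.002]
ft_force: [-0.4, 0.4, 0.3]
width: 87.6
[-1.13096081e-01  2.90395355e-01  1.89451870e+00  2.27883707e-05
  9.61014742e-01 -2.01988641e+00]
wrist cap proj (np.float64(318.96487269592956), np.float64(205.27293721203498))
scene cap proj (np.float64(340.0328456506326), np.float64(276.6262268271734))
top cap proj (np.float64(421.0821965130347), np.float64(237.12251334789255))
```

View pics/wrist2.png

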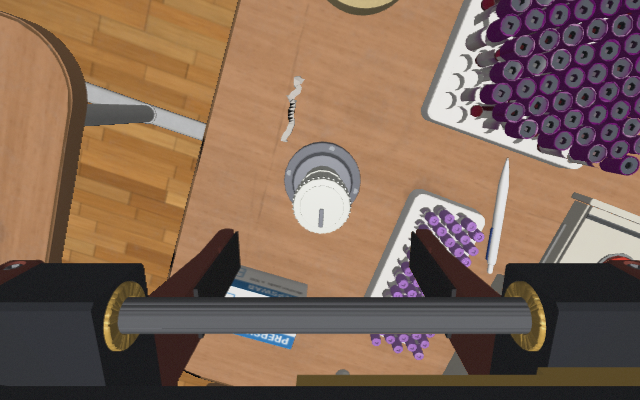

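View pics/scene2.png

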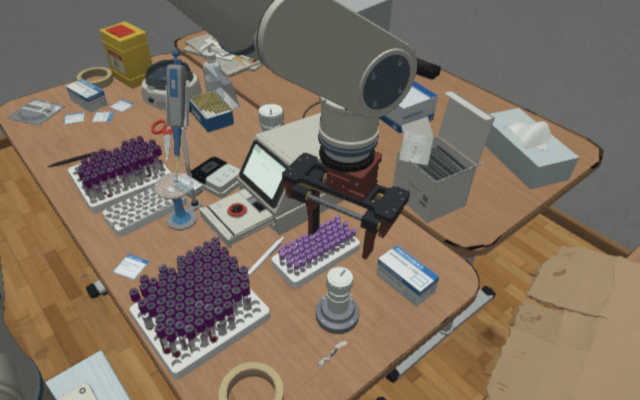

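Run:
```python
from h import *
o=ctrl.get_obs();print(o['ee_pos'],o['ft_force'],o['moment'])
for n,box in(("wrist",(270,165,375,245)),("top",(405,215,440,258))):
    d=imaging.get_image(n);x0,y0,x1,y1=box
    p=d["pixels"][y0:y1,x0:x1]; h=cv2.cvtColor(p,cv2.COLOR_BGR2HSV)
    m=((h[...,2]>190)&(h[...,1]<40)).astype(np.uint8)
    m=cv2.morphologyEx(m,cv2.MORPH_CLOSE,np.ones((5,5)))
    c=max(cv2.findContours(m,0,2)[0],key=cv2.contourArea)
    e=cv2.fitEllipse(c);u,v=e[0][0]+x0,e[0][1]+y0
    print(n,u,v,e[1],plane(d,u,v,112.5))
print(ctrl.get_obs()['ee_pos'])
```

```text
[510.81983112 -45.96525362 201.84036756] [-0.33699284  0.43437916  0.39411555] [0.11170747 0.02745951 0.01940807]
wrist 322.1396064758301 200.5519027709961 (55.00453567504883, 61.226707458496094) [509.60984625 -47.32296146 112.5       ]
top 428.14847564697266 241.3455924987793 (9.64665699005127, 26.578561782836914) [502.90025972 -62.74800019 112.5       ]
[512.47520467 -46.11708638 203.9152315 ]
```

```bash
python3 -m pendant '[{"dp":[0,0,-0.03],"turn":[0,0,0],"claw":0.0878},{"dp":[0,0,-0.06],"turn":[0,0,0],"claw":0.0878},{"dp":[0,0,-0.06],"turn":[0,0,0],"claw":0.0878},{"dp":[0,0,-0.06],"turn":[0,0,0],"claw":0.0878},{"dp":[0,0,-0.06],"turn":[0,0,0],"claw":0.0878}]'
python3 - <<'E'
from h import *
for i in range(4):
    d=imaging.get_image("wrist");o=ctrl.get_obs();print(o['ee_pos'],o['orientation'],o['moment'])
print(proj(d,(512,-48.5,112.5)))
cv2.imwrite("pics/w3.png",cv2.resize(d["pixels"][140:310,220:420],None,fx=3.5,fy=3.5,interpolation=cv2.INTER_CUBIC))
E
```

```text
t: 3.5
ee_pos: [513.0, -46.2, 144.7]
orientation: [-0.525, 3.094, -0.001]
ft_force: [-0.1, -1.2, 0.5]
width: 88.1
[512.99074217 -46.18366777 144.64673924] [-5.25113724e-01  3.09408102e+00 -1.49822922e-03] [ 0.02881072  0.02365052 -0.03305703]
[512.79695887 -46.16237185 144.44394502] [-5.25194893e-01  3.09431474e+00 -1.38734964e-03] [ 0.00756178  0.09087891 -0.03153363]
[512.52864167 -46.12412259 144.15431241] [-5.25235219e-01  3.09481774e+00 -1.11162127e-03] [ 0.09016669  0.02817366 -0.04765046]
[512.28064602 -46.10087781 143.85617463] [-5.25330392e-01  3.09535555e+00 -8.93379153e-04] [0.06482696 0.01884715 0.00496779]
(np.float64(319.8558744235121), np.float64(225.55659929732866))
```

View pics/w3.png

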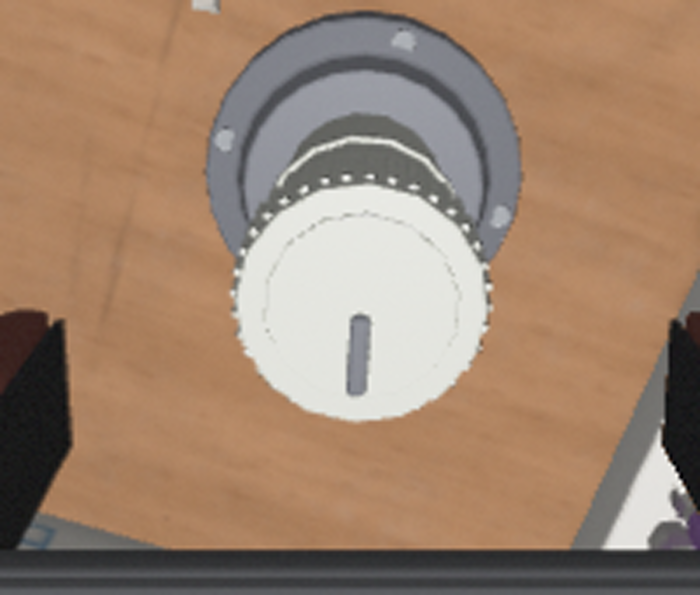

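Run:
```python
from h import *
d=imaging.get_image("wrist");o=ctrl.get_obs();print(o['ee_pos'])
print(plane(d,323.4,226,112.5))
a=plane(d,220+361/3.5,140+318/3.5,113);b=plane(d,220+357/3.5,140+392/3.5,113);print("ridge",np.degrees(np.arctan2(*(b-a)[1::-1])))
print(R.from_rotvec(o["orientation"]).as_matrix().round(3))
```

```text
[512.06826225 -46.08946599 143.56447797]
[511.20722576 -46.38815613 112.5       ]
ridge 16.3076704366482
[[-0.944 -0.33   0.002]
 [-0.33   0.944 -0.   ]
 [-0.001 -0.001 -1.   ]]
```

```bash
python3 -m pendant '[{"dp":[0,-0.001,-0.02],"turn":[0,0,0],"claw":0.0878},{"dp":[0,-0.001,-0.04],"turn":[0,0,0],"claw":0.0878},{"dp":[0,-0.001,-0.055],"turn":[0,0,0],"claw":0.0878},{"dp":[0,-0.001,-0.061],"turn":[0,0,0],"claw":0.0878},{"dp":[0,-0.001,-0.061],"turn":[0,0,0],"claw":0.0878},{"dp":[0,-0.001,-0.061],"turn":[0,0,0],"claw":0.0878},{"dp":[0,-0.001,-0.061],"turn":[0,0,0],"claw":0.0878},{"dp":[0,-0.001,-0.061],"turn":[0,0,0],"claw":0.0878}]'
python3 -m pendant '[{"dp":[0,0,0],"turn":[0,0,0],"claw":0.06},{"dp":[0,0,0],"turn":[0,0,0],"claw":0.05},{"dp":[0,0,0],"turn":[0,0,0],"claw":0.04},{"dp":[0,0,0],"turn":[0,0,0],"claw":0.03},{"dp":[0,0,0],"turn":[0,0,0],"claw":0.02},{"dp":[0,0,0],"turn":[0,0,0],"claw":0.02},{"dp":[0,0,0],"turn":[0,0,0],"claw":0.02},{"dp":[0,0,0],"turn":[0,0,0],"claw":0.02}]'
python3 -c "
from h import *
o=ctrl.get_obs();print(o['ee_pos'],o['ft_force'],o['moment'],o['qpos'],o['width'])
d=imaging.get_image('wrist');cv2.imwrite('pics/w4.png',d['pixels'])"
```

```text
t: 4.55
ee_pos: [512.1, -47.1, 82.4]
orientation: [-0.525, 3.096, -0.001]
ft_force: [-0.8, 0.4, -0.3]
width: 87.4
t: 5.35
ee_pos: [511.7, -47.4, 81.7]
orientation: [-0.526, 3.097, -0.001]
ft_force: [0.3, -4.7, 0.7]
width: 43.5
[511.71038522 -47.35962014  81.72702947] [ 0.2771165  -4.67629604  0.70452565] [-0.5484346 -0.0051607 -0.0224443] [-1.15220895e-01  4.80028556e-01  1.96033889e+00 -5.82091947e-04
  7.00906165e-01 -2.02182183e+00] 43.53173374680279
```

View pics/w4.png

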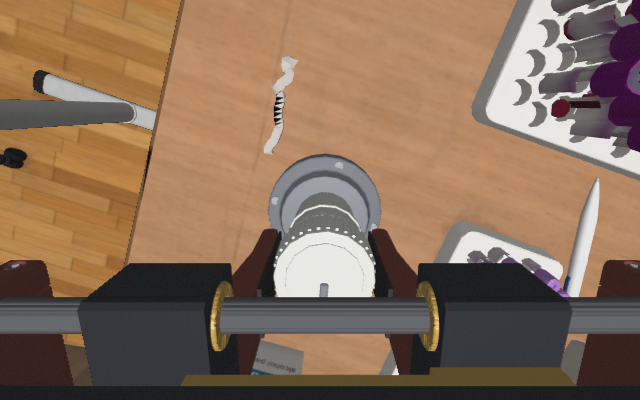

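```bash
python3 -m pendant '[{"dp":[0,0,-0.0001],"turn":[0,0,-0.12],"claw":0.02},{"dp":[0,0,-0.0002],"turn":[0,0,-0.24],"claw":0.02},{"dp":[0,0,-0.0003],"turn":[0,0,-0.36],"claw":0.02},{"dp":[0,0,-0.0005],"turn":[0,0,-0.48],"claw":0.02},{"dp":[0,0,-0.0006],"turn":[0,0,-0.6],"claw":0.02},{"dp":[0,0,-0.0007],"turn":[0,0,-0.72],"claw":0.02},{"dp":[0,0,-0.0008],"turn":[0,0,-0.84],"claw":0.02},{"dp":[0,0,-0.0009],"turn":[0,0,-0.96],"claw":0.02}]'
cat > st.py <<'E'
from h import *
import sys
d=imaging.get_image('wrist');o=ctrl.get_obs()
M=R.from_rotvec(o["orientation"]).as_matrix()
print('ee',o['ee_pos'].round(1),'F',o['ft_force'].round(1),'M',o['moment'].round(3),'q6',o['qpos'][5].round(3),'w',o['width'],'yaw_y',np.degrees(np.arctan2(M[1,1],M[0,1])).round(1))
cv2.imwrite(f'pics/{sys.argv[1]}.png',cv2.resize(d["pixels"][140:310,220:420],None,fx=3.5,fy=3.5,interpolation=cv2.INTER_CUBIC))
E
python3 st.py w5
```

```text
t: 6.2
ee_pos: [511.9, -46.7, 80.8]
orientation: [0.971, 2.987, 0.001]
ft_force: [1.2, 0.7, 0.3]
width: 44.0
ee [511.8 -46.7  80.8] F [ 1.1  0.5 -0.3] M [ 0.161 -0.25  -0.031] q6 -1.051 w 44.40569508782338 yaw_y 53.6
```

View pics/w5.png

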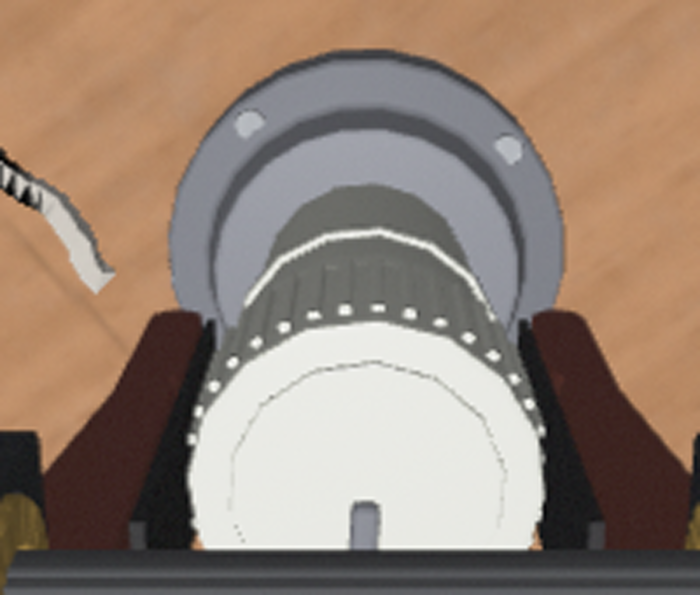

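```bash
python3 -m pendant '[{"dp":[0,0,-0.0001],"turn":[0,0,-0.12],"claw":0.02},{"dp":[0,0,-0.0002],"turn":[0,0,-0.24],"claw":0.02},{"dp":[0,0,-0.0003],"turn":[0,0,-0.36],"claw":0.02},{"dp":[0,0,-0.0005],"turn":[0,0,-0.48],"claw":0.02},{"dp":[0,0,-0.0006],"turn":[0,0,-0.6],"claw":0.02}]'
python3 st.py w6
python3 -m pendant '[{"dp":[0,0,-0.0001],"turn":[0,0,-0.08],"claw":0.02},{"dp":[0,0,-0.0002],"turn":[0,0,-0.16],"claw":0.02},{"dp":[0,0,-0.0002],"turn":[0,0,-0.24],"claw":0.02}]'
python3 st.py w7
```

```text
t: 6.75
ee_pos: [512.2, -46.5, 80.3]
orientation: [1.808, 2.569, 0.002]
ft_force: [2.8, 2.4, -1.1]
width: 44.1
ee [512.3 -46.5  80.3] F [ 2.2  2.8 -1. ] M [ 0.441 -0.48  -0.001] q6 -0.454 w 43.94352427927042 yaw_y 19.4
t: 7.1
ee_pos: [512.4, -46.5, 80.1]
orientation: [2.098, 2.337, 0.003]
ft_force: [2.9, 3.3, -0.9]
width: 43.9
ee [512.4 -46.5  80.1] F [ 3.3  3.7 -2.2] M [ 0.557 -0.653 -0.023] q6 -0.219 w 44.1008849507896 yaw_y 5.9
```

View pics/w7.png

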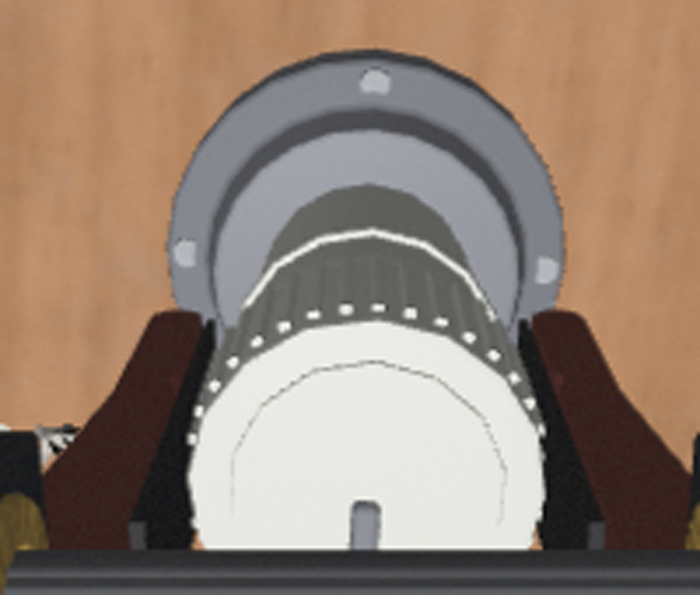

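```bash
python3 -m pendant '[{"dp":[0,0,0],"turn":[0,0,-0.06],"claw":0.02},{"dp":[0,0,-0.0001],"turn":[0,0,-0.12],"claw":0.02},{"dp":[0,0,-0.0001],"turn":[0,0,-0.12],"claw":0.02}]'
python3 st.py w8
python3 -m pendant '[{"dp":[0,0,0],"turn":[0,0,-0.06],"claw":0.02},{"dp":[0,0,-0.0001],"turn":[0,0,-0.12],"claw":0.02},{"dp":[0,0,-0.0001],"turn":[0,0,-0.12],"claw":0.02}]'
python3 st.py w8b
```

```text
t: 7.45
ee_pos: [512.5, -46.5, 80.0]
orientation: [2.232, 2.21, 0.003]
ft_force: [3.1, 4.3, -2.2]
width: 43.6
ee [512.5 -46.5  80. ] F [ 3.5  4.4 -3. ] M [ 0.562 -0.636 -0.052] q6 -0.107 w 43.88003118433282 yaw_y -0.5
t: 7.8
ee_pos: [512.6, -46.5, 79.9]
orientation: [2.36, 2.072, 0.003]
ft_force: [3.9, 4.2, -2.2]
width: 44.2
ee [512.6 -46.5  79.9] F [ 4.7  3.6 -2.8] M [ 0.568 -0.717 -0.065] q6 0.013 w 44.272793169905256 yaw_y -7.4
```

```bash
for i in 1; do :; done; python3 -m pendant '[{"dp":[0,0,0],"turn":[0,0,-0.06],"claw":0.02},{"dp":[0,0,-0.0001],"turn":[0,0,-0.12],"claw":0.02},{"dp":[0,0,-0.0001],"turn":[0,0,-0.12],"claw":0.02}]'
python3 st.py w9
python3 -m pendant '[{"dp":[0,0,0],"turn":[0,0,-0.06],"claw":0.02},{"dp":[0,0,-0.0001],"turn":[0,0,-0.12],"claw":0.02},{"dp":[0,0,-0.0001],"turn":[0,0,-0.12],"claw":0.02}]'
python3 st.py w9b
```

```text
t: 8.15
ee_pos: [512.7, -46.5, 79.8]
orientation: [2.48, 1.927, 0.003]
ft_force: [4.6, 3.1, -2.4]
width: 43.7
ee [512.7 -46.5  79.8] F [ 4.5  4.6 -3.2] M [ 0.582 -0.712 -0.023] q6 0.133 w 44.08609225339552 yaw_y -14.2
t: 8.5
ee_pos: [512.8, -46.6, 79.7]
orientation: [2.591, 1.775, 0.004]
ft_force: [5.0, 3.7, -2.6]
width: 44.1
ee [512.8 -46.5  79.7] F [ 4.1  3.8 -2.7] M [ 0.491 -0.806 -0.101] q6 0.253 w 43.94085913218012 yaw_y -21.1
```

View pics/w9b.png

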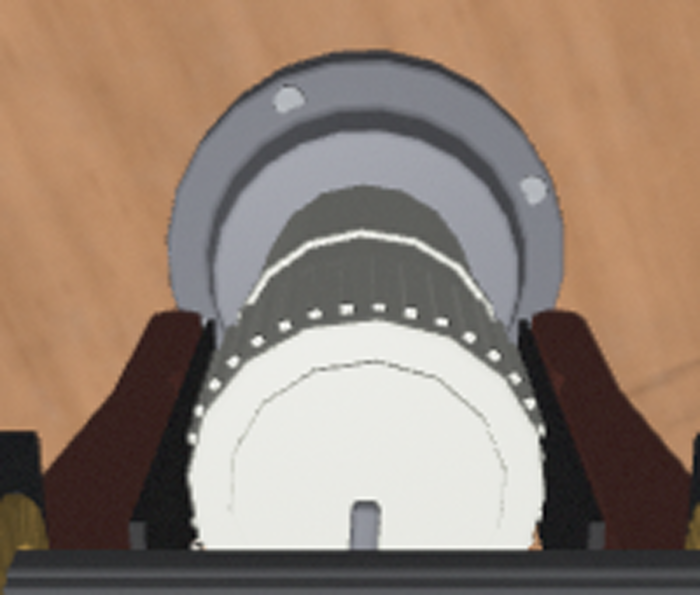

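Still turning with the gripper (ridge stays at ~(365,520) in the crop). Total 2.28 so far; carrying on.

```bash
python3 -m pendant '[{"dp":[0,0,0],"turn":[0,0,-0.06],"claw":0.02},{"dp":[0,0,-0.0001],"turn":[0,0,-0.12],"claw":0.02},{"dp":[0,0,-0.0001],"turn":[0,0,-0.12],"claw":0.02}]'
python3 st.py w10
python3 -m pendant '[{"dp":[0,0,0],"turn":[0,0,-0.06],"claw":0.02},{"dp":[0,0,-0.0001],"turn":[0,0,-0.12],"claw":0.02},{"dp":[0,0,-0.0001],"turn":[0,0,-0.12],"claw":0.02}]'
python3 st.py w10b
python3 -m pendant '[{"dp":[0,0,0],"turn":[0,0,-0.06],"claw":0.02},{"dp":[0,0,-0.0001],"turn":[0,0,-0.12],"claw":0.02},{"dp":[0,0,-0.0001],"turn":[0,0,-0.12],"claw":0.02}]'
python3 st.py w10c
```

```text
t: 8.85
ee_pos: [512.9, -46.6, 79.6]
orientation: [2.693, 1.616, 0.004]
ft_force: [4.4, 3.5, -4.0]
width: 44.1
ee [512.9 -46.6  79.6] F [ 5.4  4.  -3.3] M [ 0.5   -0.769 -0.063] q6 0.373 w 43.800642001814424 yaw_y -28.0
t: 9.2
ee_pos: [513.0, -46.6, 79.5]
orientation: [2.785, 1.452, 0.004]
ft_force: [5.4, 3.3, -3.8]
width: 44.0
ee [513.  -46.6  79.5] F [ 4.7  2.5 -3.6] M [ 0.393 -0.843 -0.055] q6 0.493 w 44.20353889130226 yaw_y -34.9
t: 9.55
ee_pos: [512.7, -47.0, 79.4]
orientation: [2.865, 1.285, 0.003]
ft_force: [5.7, -0.5, -2.9]
width: 44.0
ee [512.7 -47.   79.4] F [ 4.9  0.6 -4. ] M [ 0.016 -0.872  0.728] q6 0.612 w 43.51336504752742 yaw_y -41.6
```

View pics/w10c.png

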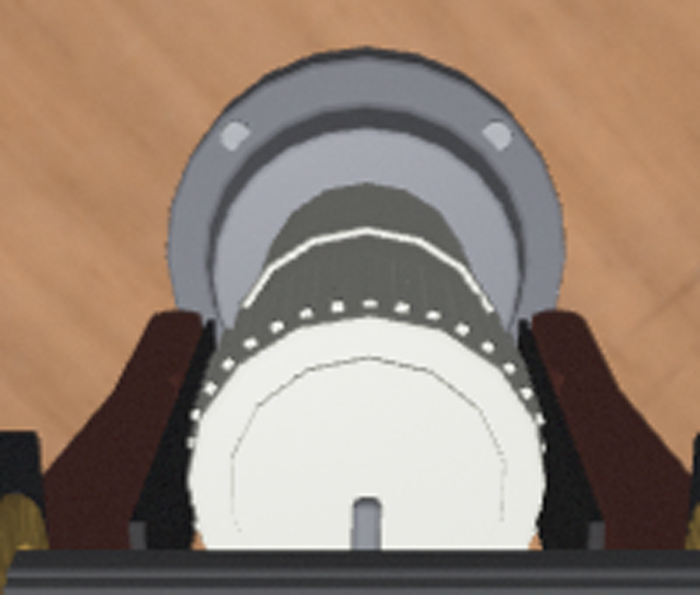

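```bash
python3 -m pendant '[{"dp":[0,0,0],"turn":[0,0,-0.03],"claw":0.02},{"dp":[0,0,0],"turn":[0,0,-0.03],"claw":0.02},{"dp":[0,0,0],"turn":[0,0,-0.03],"claw":0.02},{"dp":[0,0,0],"turn":[0,0,-0.03],"claw":0.02}]'
python3 st.py w11
```

```text
t: 10.0
ee_pos: [512.6, -47.2, 79.5]
orientation: [2.885, 1.241, 0.003]
ft_force: [6.1, 0.5, -3.1]
width: 43.8
ee [512.6 -47.2  79.5] F [ 5.2  0.3 -3.3] M [-0.053 -0.805  0.657] q6 0.644 w 43.93468629460362 yaw_y -43.4
```

View pics/w11.png

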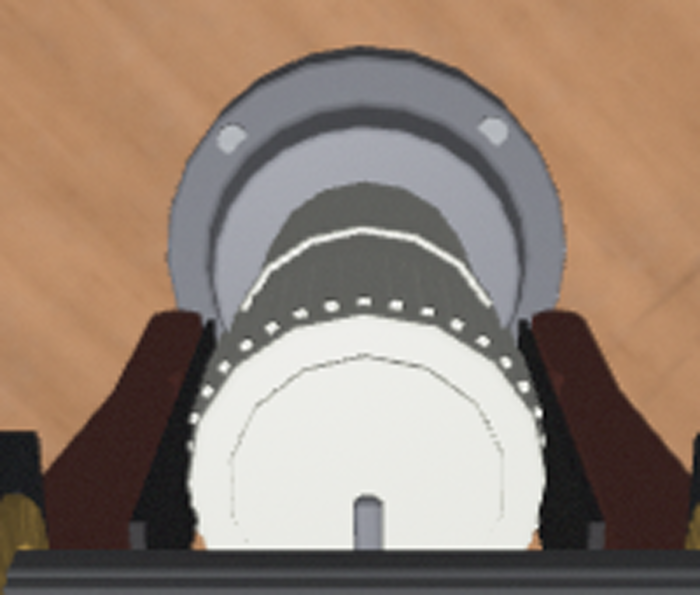

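```bash
python3 -m pendant '[{"dp":[0,0,0.0001],"turn":[0,0,0.1],"claw":0.02},{"dp":[0,0,0.0002],"turn":[0,0,0.2],"claw":0.02},{"dp":[0,0,0.0003],"turn":[0,0,0.3],"claw":0.02},{"dp":[0,0,0.0004],"turn":[0,0,0.4],"claw":0.02},{"dp":[0,0,0.0005],"turn":[0,0,0.5],"claw":0.02},{"dp":[0,0,0.0006],"turn":[0,0,0.6],"claw":0.02},{"dp":[0,0,0.0007],"turn":[0,0,0.7],"claw":0.02},{"dp":[0,0,0.0008],"turn":[0,0,0.8],"claw":0.02}]'
python3 -m pendant '[{"dp":[0,0,0.0001],"turn":[0,0,0.1],"claw":0.02},{"dp":[0,0,0.0002],"turn":[0,0,0.2],"claw":0.02},{"dp":[0,0,0.0003],"turn":[0,0,0.3],"claw":0.02},{"dp":[0,0,0.0004],"turn":[0,0,0.4],"claw":0.02},{"dp":[0,0,0.0005],"turn":[0,0,0.5],"claw":0.02},{"dp":[0,0,0.0006],"turn":[0,0,0.6],"claw":0.02},{"dp":[0,0,0.0007],"turn":[0,0,0.7],"claw":0.02},{"dp":[0,0,0.0008],"turn":[0,0,0.78],"claw":0.02}]'
python3 -m pendant '[{"dp":[0,0,0],"turn":[0,0,0],"claw":0.02},{"dp":[0,0,0],"turn":[0,0,0],"claw":0.02},{"dp":[0,0,0],"turn":[0,0,0],"claw":0.02},{"dp":[0,0,0],"turn":[0,0,0],"claw":0.02},{"dp":[0,0,0],"turn":[0,0,0],"claw":0.02}]'
python3 st.py w12
```

```text
t: 10.85
ee_pos: [512.5, -47.1, 80.2]
orientation: [2.172, 2.269, 0.002]
ft_force: [4.9, 0.7, -4.3]
width: 43.6
t: 11.65
ee_pos: [512.3, -47.1, 81.0]
orientation: [1.146, 2.924, 0.001]
ft_force: [4.9, -0.6, -3.3]
width: 44.0
t: 12.15
ee_pos: [512.4, -47.1, 81.0]
orientation: [1.151, 2.921, 0.001]
ft_force: [5.3, 0.8, -4.1]
width: 44.0
ee [512.4 -47.1  81. ] F [ 6.3  0.4 -3.6] M [-0.004 -0.892  0.052] q6 -0.935 w 43.76058867510152 yaw_y 47.0
```

View pics/w12.png

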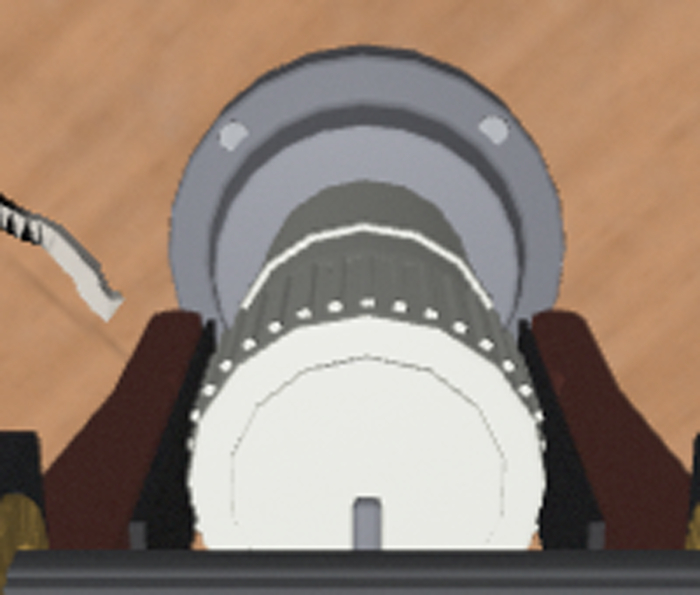

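Run:
```python
from h import *
o=ctrl.get_obs();print(o['t'],o['qvel'].round(4),o['width'])
print(ctrl.close_job())
```

```text
12.2 [-0.0001 -0.0017  0.0013  0.0031 -0.0003 -0.0007] 43.76058867510152
the job is handed in; nothing more can be done
None
```

I screwed the cap on until it hit its stop, backed it off a quarter turn, and handed the job in at 12.2 s with the cap still gripped. The hand-in gives no verdict.

- **Picking the jar:** I chose the jar whose foot measured about 77 mm (nominal 80 mm). The larger lookalike stand stayed untouched.
- **Finding the stop:** After about 2.5 rad of clockwise turning, the turning moment jumped from near zero to about 0.7 N m. I then pressed a further 0.03 rad for 0.4 s. It held at about 0.66 N m while the pads slipped slightly on the knurl, which fits a hard stop.
- **Backing off:** The gripper turned back 90.4° (1.58 rad). The knurl marks in the wrist picture moved about 0.02 rad relative to the fingers, so I put the cap at about 1.55 rad, inside the 1.32–1.82 window.
- **Last state:** Finger opening was 44 mm on the cap and the arm was still. Outside force was about 7 N and turning moment about 0.05 N m.

**Less certain points:**
- **Cap angle:** It comes from the gripper's turn and the knurl marks. I took no separate camera measurement of the ridge at the end.
- **Finger opening:** It read about 2 mm under the cap's nominal 46 mm width; I did not find out why.
- **Cap position:** The wrist view and the fixed cameras disagreed by about 2 mm, so I gripped between the two.
- **Bystanders:** I did not re-measure the swab box and dropper vial. The path stayed clear of both, and no unexpected force showed up.

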